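Open the lacquer inlay box and rack its lid

TASK

Open the lacquer box: hook the overhanging tongue of its loose lid from below, tip the lid up and over until it stands in the box on its back edge, leaning against the peg rail by itself, and let go. Then take it again by the upstanding tongue, lift it off, and stand it on the same edge, tongue up, fully down in the slot of the drying rack with nothing sticking out past the slot's ends, and leave it there. Do not drop the lid or let it slam shut, and leave the flatweight, the pumice and the caliper where they are.

Things in the scene. Friction and masses are not known exactly. Their poses are not given: they have to be found in the camera images.
- lid: loose flat lid, blue lacquered wood, white star inlay on its outer face, 8 mm thick, 0.15 to 0.3 kg: a board 120 (x) by 112 mm (y) and, flat on from the middle of its -x edge, a tongue 70 mm wide, 42 mm long. Origin: centre of the board's underside; z: outer face's normal. Starts closed, flat on the box's ledge, underside 75 mm above the counter, tongue overhanging the box's front wall by 41 mm.
- lid_tongue (a point): middle of the tongue's free end face, at half thickness: 102 mm in -x from the lid's origin. The highest point of the leaning lid, about 230 mm above the counter. Once tipped past vertical the lid falls gently back on the rail and stays, leaning about 10 degrees.
- lid_foot (a point): middle of the lid's rear edge face, at half thickness: 60 mm in +x from the lid's origin, 162 mm from the tongue's end. Pushed back it butts against the box's rear rim, so the lid tips up about this edge, which creeps up to 10 mm forward on the rear ledge. Lowest part when the lid stands.
- box: fixed blue lacquer box 130 x 130 mm. Origin: centre of its underside; its front (under the tongue) is its own -x and looks to the robot's right. A flat ledge 75 mm high carries the lid: 18 mm wide at the front, 12 at the sides, 20 at the rear (x 39 to 59 mm). Outside it a rim stands 6 mm higher at the rear (inner face x = 59 mm) and sides (3 mm clear of the lid), none at the front. Front wall's outer face: x = -65 mm.
- rail: fixed wooden peg rail along the box's rear: a board 360 mm long (y), 14 mm thick, 124 to 160 mm above the counter, on two end posts. Origin: on the counter below the middle of its front face, 73 mm in +x of the box's origin, turned with it. Scrapers hang on pegs in front of it (out to 24 mm) beyond 103 mm either side of the middle. The leaning lid stands 70 mm above its top.
- rack: fixed wooden drying rack to the robot's right of the box, nearer or farther than the flatweight: a base 100 x 170 x 12 mm with two walls 170 mm long (along its y), 12 mm thick, top 77 mm above the counter, 24 mm apart, forming one slot open at the top and at both ends. Origin: centre of its underside; slot along y.
- rack_slot (a point): centre of the slot's floor, 12 mm above the rack's origin.
- flatweight: loose iron flatweight with a knob, 84 mm across, 58 mm high, 0.9 kg, standing near the rack. Origin: centre of its underside. To be left alone.
- pumice: loose grey pumice block 95 x 65 x 45 mm, beyond the rail, to the robot's left. Origin: centre of its underside. To be left alone.
- caliper: loose brass spring caliper lying flat, about 158 mm long and 62 mm wide, 10 mm thick, beyond the rack, to the robot's right. Origin: centre of its coil, underside; legs towards its +x. To be left alone.
There are look-alikes about, which are no part of the job. Of the things that look like the box, the smallest one is meant. Several things have the shape of the rack; the one meant has the colours described above.

How it is judged:
On the way, in this order (a step that is already met when the one before it is completed fails the run):
1. the lid stands tipped up past vertical on its rear edge in the box, leaning by itself, untouched by the robot (angle between lid's own z axis and vertical between 1.6 and 1.95 rad and z of lid_foot in the frame of box between 0.068 and 0.095 m and x of lid_foot in the frame of box between 0.03 and 0.07 m and linear speed of lid below 0.05 m/s and contact force between lid and the fingers below 0.1 N and contact force between lid and the arm below 0.1 N), for 0.2 s.
2. the lid is lifted clear above the box (z of lid_foot in the frame of box above 0.1 m), for 0.1 s.
At the end, for the whole second after the job is handed in: The lid stands on its rear edge, tongue up, in the rack slot: edge within 10 mm of the slot floor, within 14 mm of the slot centre line and 30 mm of its middle lengthwise, board within 20 degrees of vertical, square to the slot, released; it may still settle against a wall below 0.3 m/s (x of lid_foot in the frame of rack between -0.014 and 0.014 m and y of lid_foot in the frame of rack between -0.03 and 0.03 m and z of lid_foot in the frame of rack between 0.008 and 0.022 m and angle between lid's own z axis and vertical between 1.22 and 1.92 rad and angle between the z axis of lid and the x axis of rack, either way round below 0.4 rad and linear speed of lid below 0.3 m/s and contact force between lid and the fingers below 0.1 N and contact force between lid and the arm below 0.1 N); the robot touches nothing.
It fails at once if the lid is dropped or slams shut (moving faster than 0.6 m/s while the fingers do not touch it) (linear speed of lid above 0.6 m/s and contact force between lid and the fingers below 0.1 N).
It fails at once if the flatweight is moved by more than 30 mm (distance of flatweight from where it was at the start of the episode above 0.03 m).
It fails at once if the pumice is moved by more than 30 mm (distance of pumice from where it was at the start of the episode above 0.03 m).
It fails at once if the caliper is moved by more than 30 mm (distance of caliper from where it was at the start of the episode above 0.03 m).
It also fails if it takes over 58 s, if anything falls off the work surface, if the arm or the gripper's body presses on something with over 40 N, if the wrist force passes 120 N, or if a joint passes its speed limit or range.

ROBOT

A 6-joint arm with a two-finger parallel gripper is mounted at the origin on the work surface. World frame = base frame: x ahead of the robot, y to its left, z up, the work surface at z = 0. Lengths are in m, angles in rad, forces in N, time in s.
With the tool pointing down it reaches from about 0.275 to 0.75 m from the base axis. Payload 10.2 kg.
Tool frame: the origin (TCP) lies at the very end of the fingers, on their centre line; the grasp point (between the pads) lies 19 mm behind it; z points along the fingers, y is the line along which they close (so a half turn about z gives the same grasp; the last joint's range is limited). The gripper opens to 85 mm and grips with 20 to 120 N. Pads are 22 mm wide; open, the fingers measure 114 mm over their backs; the gripper's body (76 mm by 85 mm) begins 54 mm behind the grasp point. The pads swing forward as they close: fully open they stand 13 mm farther back than shut.
Start: joints at [1.029, 0.313, 1.498, -0, 1.331, -0.223], TCP at [0.165, 0.499, 0.21] pointing down, gripper open.
Joint ranges: [-2.94, 2.94], [-0.97, 2.17], [0.19, 2.56], [-1.23, 4.37], [0.02, 3.11], [-2.88, 2.88]. Speed limits (rad/s): [2.39, 2.39, 3.01, 3.14, 3.14, 3.14].

INTERFACE

Orientations are given as a unit quaternion [w, x, y, z].
In Python, from station import readout, optics, order gives the robot as it stands.
- The arm moves only by the shell command python3 -m crank 'ROWS'. ROWS is JSON, a list of rows, each a list of 7 numbers: the shift along the tool's x, y, z in m, then the turn, a rotation vector about the tool's x, y, z in degrees, then the closure in counts, from 0 (fully open) to 255 (shut). In form: [[tx, ty, tz, ax, ay, az, fingers], ...]. A call has exactly 5 rows; each row is the pose to reach, as a shift and turn from the pose commanded when the call began, along the tool's axes at that moment; what a row does not reach only later rows make up. A row lasts 1/10 s, in which the tool goes at most 50 mm and 8.59 degrees, less where a joint would pass 70% of its speed; a pose out of reach is approached as far as the arm can. A call with a gripper value outside its range is refused whole. The fingers move at their own pace and stop on an object; the grip force is fixed at half the most. Time passes only in rows, so rows that repeat a pose let the fingers close, or fill a call up. It gives the time, the measured TCP pose, the force, the opening and the grip force at its end, in the units of the state.
- readout.get_obs(): the state, without advancing time (a new reading comes with each control period).
- optics.grab_frame(name): name is "scene" or "top"; returns a dict with "img" (420x560x3 uint8, red, green, blue), "intrinsics" (3x3 intrinsics, pixels), "k1" (the pictures are not rectified: a ray, as slopes to the right and down, at radius r is drawn at 1 + k1 r^2 times it, then the intrinsics apply), "T" (4x4, takes a point from camera to world coordinates). Camera axes: x right, y up, looking along -z (the intrinsics and any distortion apply to the point x, -y, -z); pixel columns grow to the right and rows downward; lengths in m; the calibration is good to about 2 mm. A picture is of the moment at which its call begins. There is no depth.
- order.close_job(): hands the job in; it is judged then, once.
The state is a dict: "t": time; "q": joint angles; "dq": joint speeds; "effort": joint torques, N m; "tool_pos": TCP position; "eef_rot": TCP orientation; "wrist_force": force on the tool from outside, world axes, zero at the start; "wrist_torque": the same for the moment, N m; "grip_width": finger opening in m; "gripper_force": force on a finger pad.
Only numpy, scipy, OpenCV 4.12 (cv2) and the standard library are available. Lean on these libraries where they do the work, as an engineer would, in place of code of your own. Each camera call takes 0.05 s, during which the arm holds its last target. There are 200 camera calls.

## Working session

There is one attempt and no reset: what is moved stays moved. The work goes in short steps, Python scripts to look and compute and a shell command to move; the robot and the scene stay as the last step left them, time stands still between calls to the robot, and variables do not carry over. Pictures are saved under pics/ and viewed, at most 10 in all, crops included, and the job is handed in when it is done.

```bash
mkdir -p pics; ls
python3 - <<'E'
from station import readout, optics
import cv2,numpy as np
o=readout.get_obs();print(o)
for n in("scene","top"):
    f=optics.grab_frame(n);cv2.imwrite(f"pics/{n}0.png",f["img"][:,:,::-1]);np.savez(f"{n}0.npz",**f)
    print(n,f["intrinsics"],f["k1"],f["T"])
E
```

```text
pics
{'t': 0.0, 'q': array([ 1.02860670e+00,  3.13443905e-01,  1.49844276e+00,  1.31007267e-05,
        1.33102026e+00, -2.23411185e-01]), 'dq': array([ 0.00032837, -0.00022569, -0.00035393,  0.00196467, -0.00044855,
       -0.00011679]), 'effort': array([-4.07508924e-04, -4.12257206e+01, -2.59745872e+01, -2.05306233e-04,
        4.11805260e-03, -7.01256056e-06]), 'tool_pos': array([0.16439821, 0.49828972, 0.20923608]), 'eef_rot': array([-2.51354373e-04,  1.58716706e-01,  9.87323946e-01, -6.07196894e-04]), 'wrist_force': array([-0.67288577,  0.2877986 , -0.19494971]), 'wrist_torque': array([0.03406677, 0.02257901, 0.02260593]), 'gripper_force': 0.0, 'grip_width': 0.085343552082843}
scene [[486.88298203   0.         272.30301312]
 [  0.         486.88298203 206.38184753]
 [  0.           0.           1.        ]] -0.10204320702772432 [[ 0.24530218 -0.66080935  0.7093362   1.48559134]
 [ 0.96942647  0.16247964 -0.18388228 -0.2798767 ]
 [ 0.00625844  0.73275601  0.68046269  0.98899505]
 [ 0.          0.          0.          1.        ]]
top [[510.51528927   0.         278.46441775]
 [  0.         510.51528927 211.41872995]
 [  0.           0.           1.        ]] 0.058556597903999474 [[ 1.92502276e-02  9.89814723e-01 -1.41054041e-01  3.43025410e-01]
 [-9.99814105e-01  1.92112244e-02 -1.63835307e-03 -1.88325927e-02]
 [ 1.08815484e-03  1.41059358e-01  9.90000542e-01  1.39814224e+00]
 [ 0.00000000e+00  0.00000000e+00  0.00000000e+00  1.00000000e+00]]
```

View pics/top0.png

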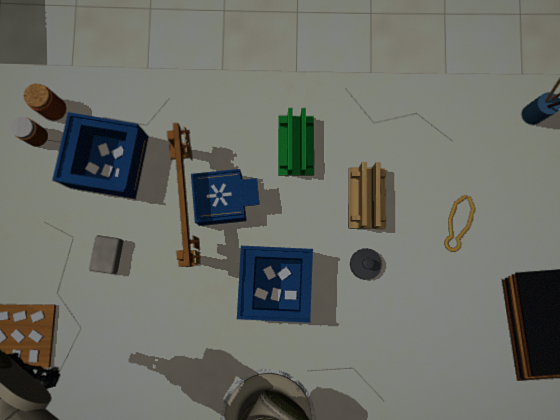

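View pics/scene0.png

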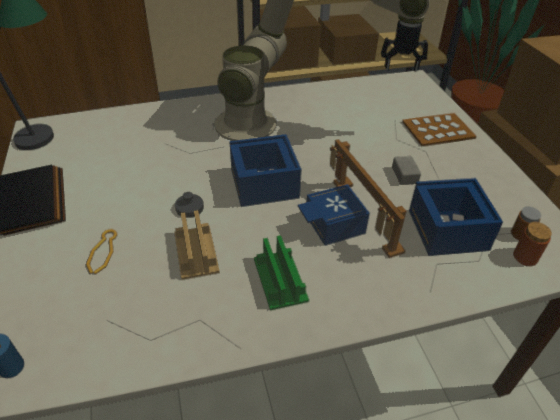

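Top view: the tan wooden rack at (368,195) and the green one at (297,143) share a shape, and the tan one has the described colour. Three blue boxes are at (103,155), (275,283) and (220,195). The smallest, at (220,195), carries the starred lid with its tongue at (250,190). The flatweight is at (367,264), the caliper at (458,222) and the pumice at (107,255). I'll confirm box and rack in one enlarged crop.

```bash
cat > h.py <<'E'
import numpy as np,cv2
from scipy.spatial.transform import Rotation as R
def ray(f,px):
    K=f["intrinsics"];k=float(f["k1"]);T=f["T"]
    d=(np.array(px,float)-[K[0,2],K[1,2]])/[K[0,0],K[1,1]]
    u=d.copy()
    for _ in range(20): u=d/(1+k*(u@u))
    return T[:3,3],T[:3,:3]@np.array([u[0],-u[1],-1])
def onz(f,px,z):
    o,d=ray(f,px);return o+d*(z-o[2])/d[2]
def proj(f,p):
    T=f["T"];c=T[:3,:3].T@(np.array(p)-T[:3,3]);u=np.array([c[0],-c[1]])/-c[2]
    u=u*(1+float(f["k1"])*(u@u));K=f["intrinsics"];return u*[K[0,0],K[1,1]]+[K[0,2],K[1,2]]
E
python3 - <<'E'
import cv2
i=cv2.imread("pics/top0.png")[135:285,165:395]
cv2.imwrite("pics/crop.png",cv2.convertScaleAbs(cv2.resize(i,(782,510),interpolation=cv2.INTER_CUBIC),alpha=1.5))
E
```

```text
(no output)
```

View pics/crop.png

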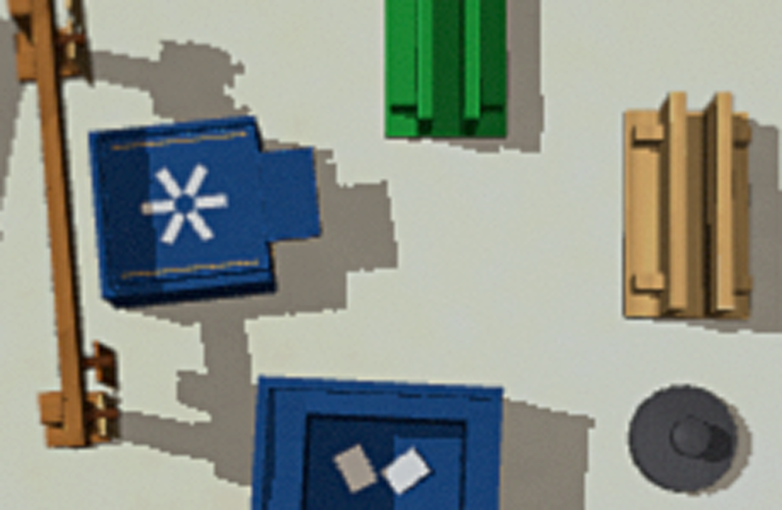

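The crop confirms it: the lid with the star at crop (185,204), its tongue end from (314,147) to (321,237), and the tan rack's walls from (668,93) to (732,310).

Run:
```python
from h import *
f=dict(np.load("top0.npz"))
c=lambda x,y:(165+(x+.5)/3.4-.5,135+(y+.5)/3.4-.5)
for n,p,z in[("tA",(314,147),.083),("tB",(321,237),.083),("star",(185,204),.083),("rimLT",(90,131),.081),("rimLB",(105,298),.081),
 ("w1a",(668,93),.077),("w1b",(685,93),.077),("w2a",(713,93),.077),("w2b",(732,93),.077),("w1c",(668,310),.077),("w1d",(685,310),.077),("w2c",(712,310),.077),("w2d",(732,310),.077),
 ("baseTL",(623,112),.012),("baseBL",(625,317),.012),("baseBR",(749,317),.012),("railT",(55,0),.16),("railB",(84,443),.16),("flat",(684,440),.03)]:
    print(n,onz(f,c(*p),z).round(4))
```

```text
tA [0.6182 0.0414 0.083 ]
tB [0.548  0.0343 0.083 ]
star [0.5716 0.1393 0.083 ]
rimLT [0.6277 0.2148 0.081 ]
rimLB [0.498  0.1979 0.081 ]
w1a [ 0.6675 -0.2327  0.077 ]
w1b [ 0.6678 -0.2459  0.077 ]
w2a [ 0.6681 -0.2676  0.077 ]
w2b [ 0.6684 -0.2823  0.077 ]
w1c [ 0.4976 -0.2322  0.077 ]
w1d [ 0.4979 -0.2452  0.077 ]
w2c [ 0.4983 -0.2657  0.077 ]
w2d [ 0.4986 -0.281   0.077 ]
baseTL [ 0.667  -0.2066  0.012 ]
baseBL [ 0.4989 -0.2083  0.012 ]
baseBR [ 0.5009 -0.3074  0.012 ]
railT [0.7081 0.2304 0.16  ]
railB [0.3851 0.1952 0.16  ]
flat [ 0.4009 -0.2518  0.03  ]
```

Run:
```python
from h import *
d=np.pi/180
ux=np.array([-.113,.9936,0]);uz=np.array([0,0,1.])
q=[1.0286,.3134,1.4984,0,1.331,-.2234]
f=lambda j1,b,j4,j5,j6:(R.from_euler('ZYZYZ',[j1,b,j4,j5,j6+np.pi/2]) if 0 else R.from_euler('z',j1)*R.from_euler('y',b)*R.from_euler('z',j4)*R.from_euler('y',j5)*R.from_euler('z',j6+np.pi/2))
print(f(q[0],q[1]+q[2],*q[3:]).as_matrix().round(3))
for j1 in(-5,-25):
  for b in(90,110,130):
    for th in(35,45,60,90,100):
      z=np.cos(th*d)*ux-np.sin(th*d)*uz;n=np.sin(th*d)*ux+np.cos(th*d)*uz
      o=[]
      for s in(1,-1):
        M=R.from_matrix(np.c_[np.cross(s*n,z),s*n,z])
        W=((R.from_euler('z',j1*d)*R.from_euler('y',b*d)).inv()*M).as_euler('ZYZ',degrees=True)
        o+=[W[0].round(),W[1].round(),(W[2]-90).round()]
      print(j1,b,th,o)
```

```text
[[-0.95   0.313 -0.001]
 [ 0.313  0.95  -0.001]
 [ 0.    -0.001 -1.   ]]
-5 90 35 [np.float64(54.0), np.float64(99.0), np.float64(-97.0), np.float64(54.0), np.float64(99.0), np.float64(83.0)]
-5 90 45 [np.float64(44.0), np.float64(98.0), np.float64(-98.0), np.float64(44.0), np.float64(98.0), np.float64(82.0)]
-5 90 60 [np.float64(30.0), np.float64(96.0), np.float64(-100.0), np.float64(30.0), np.float64(96.0), np.float64(80.0)]
-5 90 90 [np.float64(0.0), np.float64(90.0), np.float64(-101.0), np.float64(0.0), np.float64(90.0), np.float64(79.0)]
-5 90 100 [np.float64(-10.0), np.float64(88.0), np.float64(-101.0), np.float64(-10.0), np.float64(88.0), np.float64(79.0)]
-5 110 35 [np.float64(53.0), np.float64(88.0), np.float64(-113.0), np.float64(53.0), np.float64(88.0), np.float64(67.0)]
-5 110 45 [np.float64(44.0), np.float64(84.0), np.float64(-112.0), np.float64(44.0), np.float64(84.0), np.float64(68.0)]
-5 110 60 [np.float64(30.0), np.float64(78.0), np.float64(-110.0), np.float64(30.0), np.float64(78.0), np.float64(70.0)]
-5 110 90 [np.float64(0.0), np.float64(70.0), np.float64(-101.0),
[... 1913 characters left out ...]
.float64(65.0), np.float64(-118.0), np.float64(-9.0), np.float64(65.0), np.float64(62.0)]
-25 130 35 [np.float64(44.0), np.float64(88.0), np.float64(-139.0), np.float64(44.0), np.float64(88.0), np.float64(41.0)]
-25 130 45 [np.float64(38.0), np.float64(80.0), np.float64(-138.0), np.float64(38.0), np.float64(80.0), np.float64(42.0)]
-25 130 60 [np.float64(27.0), np.float64(69.0), np.float64(-136.0), np.float64(27.0), np.float64(69.0), np.float64(44.0)]
-25 130 90 [np.float64(0.0), np.float64(50.0), np.float64(-121.0), np.float64(0.0), np.float64(50.0), np.float64(59.0)]
-25 130 100 [np.float64(-12.0), np.float64(45.0), np.float64(-113.0), np.float64(-12.0), np.float64(45.0), np.float64(67.0)]
```

```bash
cat >> h.py <<'E'
UX=np.array([-.113,.9936,0]);UZ=np.array([0,0,1.]);E0=np.array([.5831,.0379,0])
def rot(th,u=UX):
    t=np.radians(th);u=u/np.linalg.norm(u)
    z=np.cos(t)*u-np.sin(t)*UZ;n=np.sin(t)*u+np.cos(t)*UZ
    return R.from_matrix(np.c_[np.cross(n,z),n,z])
def cur():
    from station import readout
    o=readout.get_obs();q=o["eef_rot"];return o["tool_pos"],R.from_quat([q[1],q[2],q[3],q[0]]),o
def rel(p,Rt,base=None):
    """shift (mm) and rotvec (deg) in the tool axes of base (default the current pose)"""
    p0,R0=base or cur()[:2]
    return (R0.inv().apply(np.array(p)-p0)*1000).round(1),np.degrees((R0.inv()*Rt).as_rotvec()).round(1)
def at(a,z): return E0+a*UX+np.array([0,0,z])   # a: m behind the tongue end, z height
E
python3 - <<'E'
from h import *
b=cur()[:2]
P1=(np.array([.38,.28,.33]),rot(90)); print(rel(*P1))
P2=(at(-.10,.33),rot(90)); print(rel(*P2,base=P1))
P3=(at(-.04,.20),rot(45)); print(rel(*P3,base=P2), P3[0])
E
```

```text
(array([-273.1, -139.9, -120.6]), array([ -0.1,  -0. , -24.8]))
(array([-174.4, -363.5,   -0. ]), array([0., 0., 0.]))
(array([  0.,  60., 130.]), array([-45.,   0.,   0.])) [ 0.58762  -0.001844  0.2     ]
```

```bash
python3 -m crank '[[0,0,-0.05,0,0,-5,90],[-0.03,-0.015,-0.09,0,0,-10,90],[-0.07,-0.035,-0.12,0,0,-15,90],[-0.11,-0.055,-0.12,0,0,-20,90],[-0.15,-0.075,-0.12,0,0,-24.8,90]]'
python3 - <<'E'
from h import *
p,r,o=cur();P1=(np.array([.38,.28,.33]),rot(90));P2=(at(-.10,.33),rot(90))
print(rel(*P1),rel(*P2),o["q"])
E
```

```text
t: 0.6
tool_pos: [0.2846, 0.379, 0.3306]
eef_rot: [0.001, -0.059, 0.998, 0.0]
wrist_force: [0.9, 0.8, -0.9]
grip_width: 0.0556
gripper_force: 0.0
(array([ -83.1, -109.5,    0.7]), array([0. , 0.1, 0.3])) (array([-255.8, -473.8,    0.7]), array([0. , 0.1, 0.3])) [ 6.78798911e-01  1.38538221e-01  1.40607119e+00 -1.81211444e-04
  1.59526767e+00 -1.01003147e+00]
```

```bash
python3 -m crank '[[-0.02,-0.04,0,0,0,0,90],[-0.042,-0.078,0,0,0,0,90],[-0.064,-0.118,0,0,0,0,90],[-0.086,-0.158,0,0,0,0,90],[-0.108,-0.2,0,0,0,0,90]]' >/dev/null
python3 -m crank '[[-0.02,-0.04,0,0,0,0,90],[-0.042,-0.078,0,0,0,0,90],[-0.064,-0.118,0,0,0,0,90],[-0.086,-0.158,0,0,0,0,90],[-0.108,-0.2,0,0,0,0,90]]'
python3 - <<'E'
from h import *
print(rel(at(-.10,.33),rot(90)),rel(at(-.04,.20),rot(45)),rel(at(-.07,.07),rot(45)),cur()[2]["q"])
E
```

```text
t: 1.6
tool_pos: [0.5443, 0.0059, 0.3295]
eef_rot: [-0.0, -0.057, 0.998, 0.0]
wrist_force: [1.8, 0.9, 0.2]
grip_width: 0.0552
gripper_force: 0.0
(array([-42.1, -72.6,  -0.5]), array([ 0., -0.,  0.])) (array([-42.2, -12.6, 129.5]), array([-45.,  -0.,   0.])) (array([-42.3, -42.7, 259.5]), array([-45.,  -0.,   0.])) [-2.04611302e-01  3.07185812e-01  1.19918460e+00  1.11150929e-04
  1.63577086e+00 -1.88946417e+00]
```

```bash
python3 -m crank '[[-0.01,-0.03,0.01,-8,0,0,90],[-0.02,-0.05,0.03,-16,0,0,90],[-0.03,-0.06,0.05,-24,0,0,90],[-0.042,-0.06,0.075,-32,0,0,90],[-0.042,-0.055,0.1,-40,0,0,90]]'
python3 - <<'E'
from h import *
print(rel(at(-.05,.11),rot(45)),rel(at(-.04,.07),rot(45)),cur()[2]["q"])
E
```

```text
t: 2.1
tool_pos: [0.5924, -0.0434, 0.2286]
eef_rot: [-0.019, -0.053, 0.937, 0.344]
wrist_force: [0.7, 0.0, -0.5]
grip_width: 0.0549
gripper_force: 0.0
(array([  0.2, -52.4, 111.1]), array([-4.7,  0.1, -0. ])) (array([  0.3, -70.7, 148. ]), array([-4.7,  0.1, -0. ])) [-0.52658457  0.62978849  1.13875462  0.56313174  1.80057745 -2.20027639]
```

```bash
python3 -m crank '[[0,-0.016,0.035,-2,0,0,90],[0,-0.032,0.07,-4.7,0,0,90],[0,-0.05,0.105,-4.7,0,0,90],[0,-0.07,0.148,-4.7,0,0,90],[0,-0.07,0.148,-4.7,0,0,90]]'
python3 - <<'E'
from h import *
from station import optics
print(rel(at(-.04,.07),rot(45)),rel(at(.038,.07),rot(45)))
a,b=[optics.grab_frame(n) for n in("scene","top")]
A=cv2.resize(a["img"][130:280,220:420],(800,600),interpolation=cv2.INTER_CUBIC)[:,:,::-1]
B=cv2.resize(b["img"][120:270,180:380],(800,600),interpolation=cv2.INTER_CUBIC)[:,:,::-1]
cv2.imwrite("pics/s1.png",cv2.resize(np.vstack([A,B]),(400,600)))
E
```

```text
t: 2.6
tool_pos: [0.5839, 0.0011, 0.0666]
eef_rot: [-0.027, -0.051, 0.922, 0.382]
wrist_force: [0.7, -0.5, -0.3]
grip_width: 0.0552
gripper_force: 0.0
(array([-3.3,  0.1, -4.8]), array([ 0. , -0.5, -0.3])) (array([-3.5, 55.2, 50.4]), array([ 0. , -0.5, -0.3]))
```

View pics/s1.png

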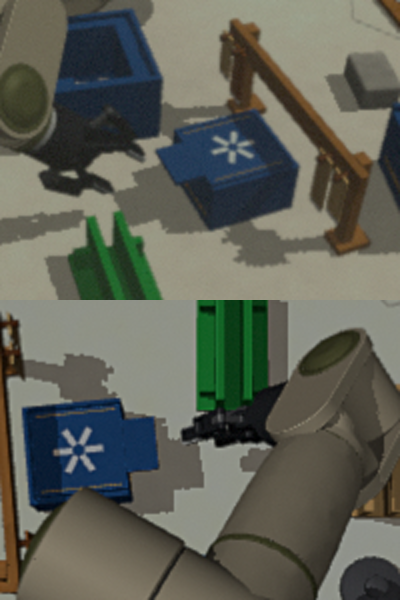

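The picture shows the gripper in front of the tongue, pitched about 45°: upper finger at (130,150) and lower at (75,185) in the scene view, the tongue at (170,165), lid still closed. I'll go in under it.

```bash
python3 -m crank '[[-0.003,0.014,0.012,0,0,0,90],[-0.003,0.028,0.025,0,0,0,90],[-0.003,0.042,0.038,0,0,0,90],[-0.003,0.054,0.05,0,0,0,90],[-0.003,0.054,0.05,0,0,0,90]]'
python3 - <<'E'
from h import *
for ph in(0,8,17,26,35):
    c=np.cos(np.radians(ph));s=np.sin(np.radians(ph))
    print(ph,rel(at(.038+.162*(1-c),.076+.162*s),rot(45)))
E
```

```text
t: 3.2
tool_pos: [0.5808, 0.075, 0.0744]
eef_rot: [-0.022, -0.054, 0.923, 0.38]
wrist_force: [0.5, -0.5, -0.8]
grip_width: 0.0553
gripper_force: 0.0
0 (array([ 1.9,  1.7, -0.5]), array([-0.3, -0.2,  0.2]))
8 (array([  1.9,  18.7, -15.4]), array([-0.3, -0.2,  0.2]))
17 (array([  1.9,  40.1, -29.2]), array([-0.3, -0.2,  0.2]))
26 (array([  1.8,  63.4, -39.4]), array([-0.3, -0.2,  0.2]))
35 (array([  1.8,  87.9, -45.9]), array([-0.3, -0.2,  0.2]))
```

Lift slowly, over two calls.

```bash
python3 -m crank '[[0,0.008,-0.007,0,0,0,90],[0,0.016,-0.013,0,0,0,90],[0,0.024,-0.019,0,0,0,90],[0,0.032,-0.024,0,0,0,90],[0,0.04,-0.029,0,0,0,90]]'
python3 -m crank '[[0,0.009,-0.004,0,0,0,90],[0,0.018,-0.008,0,0,0,90],[0,0.028,-0.011,0,0,0,90],[0,0.038,-0.014,0,0,0,90],[0,0.048,-0.017,0,0,0,90]]'
python3 -c "
from h import *
from station import optics
print(rel(at(.038+.0293,.076+.0929),rot(45)))
a,b=[optics.grab_frame(n) for n in('scene','top')]
A=cv2.resize(a['img'][130:280,220:420],(400,300))[:,:,::-1];B=cv2.resize(b['img'][120:270,180:380],(400,300))[:,:,::-1]
cv2.imwrite('pics/s2.png',np.vstack([A,B]))"
```

```text
t: 3.7
tool_pos: [0.5807, 0.0801, 0.1236]
eef_rot: [-0.021, -0.053, 0.923, 0.38]
wrist_force: [0.5, -0.1, 0.7]
grip_width: 0.0554
gripper_force: 0.0
t: 4.2
tool_pos: [0.5779, 0.1028, 0.1692]
eef_rot: [-0.022, -0.053, 0.923, 0.38]
wrist_force: [0.2, -1.0, 0.0]
grip_width: 0.0552
gripper_force: 0.0
(array([2.2, 1.3, 1.8]), array([-0.3, -0. ,  0. ]))
```

View pics/s2.png

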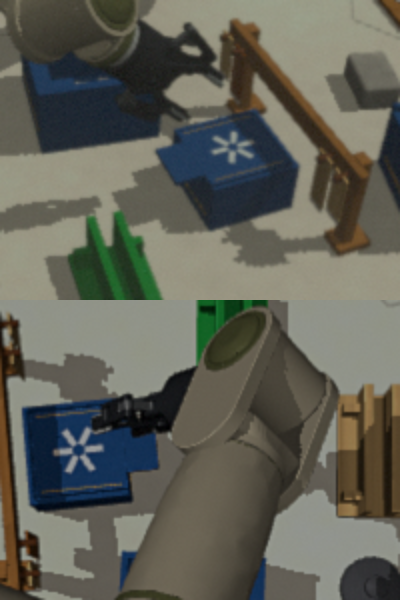

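The lid is still closed, with its tongue at (165,165) in the scene half, and the fingers passed above it. I'll overlay the expected finger tips to see why.

Run:
```python
from h import *
from station import optics
p,r,o=cur();x,y,z=r.as_matrix().T
print(x.round(3),y.round(3),z.round(3),((p-E0)@UX),(p-E0)@np.array([-.9936,-.113,0]),o["wrist_force"])
out=[]
for n,(r0,r1,c0,c1) in(("scene",(130,230,240,373)),("top",(150,250,180,313))):
    f=optics.grab_frame(n);im=cv2.resize(f["img"][r0:r1,c0:c1,::-1],None,fx=4,fy=4,interpolation=cv2.INTER_CUBIC)
    im=cv2.convertScaleAbs(im,alpha=1.5)
    for q,c in((p,(0,0,255)),(p+.0277*y,(0,255,0)),(p-.0277*y,(0,255,255)),(E0+[0,0,.079],(255,0,255)),(p-.073*z,(255,255,0))):
        u=(proj(f,q)-[c0,r0]+.5)*4-.5;cv2.circle(im,tuple(int(v) for v in u),4,c,-1)
    out.append(im)
cv2.imwrite("pics/s3.png",cv2.resize(np.vstack(out),(399,600)))
```

```text
[-0.993 -0.115 -0.002] [-0.083  0.706  0.703] [-0.079  0.698 -0.711] 0.06514895014356019 -0.0025554189972193915 [ 0.0879198   0.55257192 -0.6638866 ]
```

View pics/s3.png

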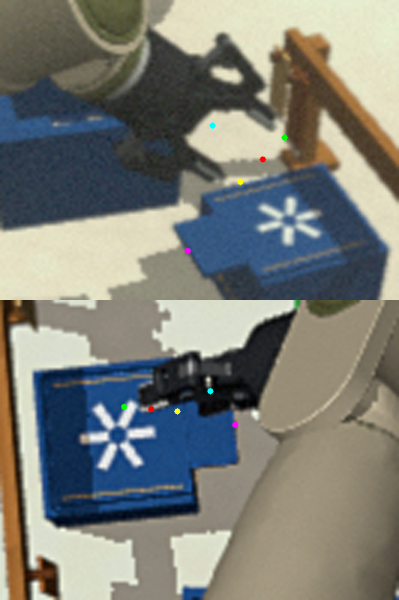

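Run:
```python
from h import *
S=dict(np.load("scene0.npz"));T=dict(np.load("top0.npz"))
def tri(a,b):
    o1,d1=ray(S,a);o2,d2=ray(T,b);d1/=np.linalg.norm(d1);d2/=np.linalg.norm(d2)
    A=np.c_[d1,-d2];s=np.linalg.lstsq(A,o2-o1,rcond=None)[0];return (o1+s[0]*d1+o2+s[1]*d2)/2,np.linalg.norm(o1+s[0]*d1-o2-s[1]*d2)
sc=lambda x,y:(240+x/3,130+y/3)
tp=lambda x,y:(180+x/3,150+(y-300)/3)
p,r,o=cur();print("tcp",p)
x,e=tri(sc(277,127),tp(143,393));print(x,e,"in tool",r.inv().apply(x-p))
# lid check: star, tongue corner
print(tri(sc(288,221),tp(118,437)))
print(tri(sc(175,229),tp(233,465)))
print(o["grip_width"])
```

```text
tcp [0.57797166 0.10238128 0.16843357]
[0.5840952  0.10817572 0.20833223] 0.0065512505006708795 in tool [-0.00674488  0.03165557 -0.02480741]
(array([0.56955316, 0.1392352 , 0.08017309]), np.float64(0.0007988301488525699))
(array([0.54772172, 0.03799287, 0.07293317]), np.float64(0.0006346637284703444))
0.055606800648640986
```

Triangulating the visible upper tip puts the half-open fingers about 22 mm short of the TCP, so the hook was too shallow. I'll back out and go in deeper and lower.

```bash
python3 -m crank '[[0,-0.02,-0.02,0,0,0,75],[0,-0.04,-0.04,0,0,0,75],[0,-0.06,-0.06,0,0,0,75],[0,-0.074,-0.074,0,0,0,75],[0,-0.074,-0.074,0,0,0,75]]' >/dev/null
python3 -m crank '[[0,-0.02,0.02,0,0,0,75],[0,-0.04,0.04,0,0,0,75],[0,-0.06,0.06,0,0,0,75],[0,-0.079,0.079,0,0,0,75],[0,-0.079,0.079,0,0,0,75]]'
python3 -c "
from h import *
print(rel(at(.055,.058),rot(45)))"
```

```text
t: 5.4
tool_pos: [0.5883, -0.0007, 0.0543]
eef_rot: [-0.025, -0.052, 0.923, 0.381]
wrist_force: [0.6, 0.2, 0.2]
grip_width: 0.0599
gripper_force: 0.0
(array([ 0.7, 69.2, 63.8]), array([-0.1, -0.3, -0.2]))
```

```bash
python3 -m crank '[[0,0.018,0.016,0,0,0,75],[0,0.036,0.033,0,0,0,75],[0,0.054,0.05,0,0,0,75],[0,0.069,0.064,0,0,0,75],[0,0.069,0.064,0,0,0,75]]'
python3 -m crank '[[0,0.004,-0.004,0,0,0,75],[0,0.008,-0.008,0,0,0,75],[0,0.014,-0.013,0,0,0,75],[0,0.02,-0.018,0,0,0,75],[0,0.026,-0.023,0,0,0,75]]'
python3 - <<'E'
from h import *
from station import optics
p,r,o=cur();print((p-E0)@UX,p[2])
out=[]
for n,(r0,r1,c0,c1) in(("scene",(130,230,240,373)),("top",(150,250,180,313))):
    f=optics.grab_frame(n);out.append(cv2.convertScaleAbs(cv2.resize(f["img"][r0:r1,c0:c1,::-1],None,fx=3,fy=3,interpolation=cv2.INTER_CUBIC),alpha=1.5))
cv2.imwrite("pics/s4.png",np.vstack(out))
E
```

```text
t: 5.9
tool_pos: [0.579, 0.0936, 0.0619]
eef_rot: [-0.022, -0.054, 0.923, 0.38]
wrist_force: [0.5, -0.4, -0.1]
grip_width: 0.0603
gripper_force: 0.0
t: 6.4
tool_pos: [0.5797, 0.092, 0.0958]
eef_rot: [-0.021, -0.052, 0.924, 0.379]
wrist_force: [-0.2, -4.5, -0.6]
grip_width: 0.0603
gripper_force: 2.0
0.05416972291928836 0.09579312273535243
```

View pics/s4.png

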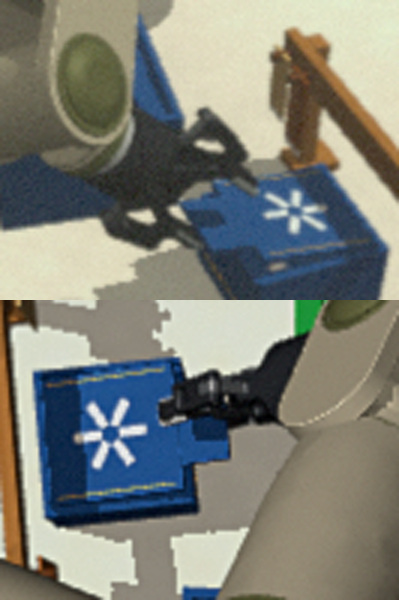

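The lid's front has now come up about 10°, with the tongue edge held on the lower finger at (195,240) in the scene half. I'll continue the arc to about 35°.

```bash
python3 -m crank '[[0.002,0.011,-0.007,0,0,0,75],[0.004,0.023,-0.013,0,0,0,75],[0.005,0.036,-0.018,0,0,0,75],[0.005,0.049,-0.022,0,0,0,75],[0.005,0.062,-0.026,0,0,0,75]]'
python3 - <<'E'
from h import *
p,r,o=cur();print((p-E0)@UX,p[2])
E
```

```text
t: 7.0
tool_pos: [0.571, 0.1194, 0.1583]
eef_rot: [-0.022, -0.053, 0.923, 0.38]
wrist_force: [1.2, -1.0, -0.7]
grip_width: 0.0602
gripper_force: 0.5
0.08232165064011568 0.1582944827671231
```

```bash
python3 -m crank '[[0,0,-0.002,0,0,0,95],[0,0,-0.004,0,0,0,115],[0,0,-0.006,0,0,0,135],[0,0,-0.008,0,0,0,155],[0,0,-0.01,0,0,0,175]]'
python3 -m crank '[[0,0,-0.001,0,0,0,195],[0,0,-0.002,0,0,0,210],[0,0,-0.002,0,0,0,225],[0,0,-0.002,0,0,0,240],[0,0,-0.002,0,0,0,255]]'
python3 -m crank '[[0,0,0,0,0,0,255],[0,0,0,0,0,0,255],[0,0,0,0,0,0,255],[0,0,0,0,0,0,255],[0,0,0,0,0,0,255]]'
python3 - <<'E'
from h import *
from station import optics
p,r,o=cur();print((p-E0)@UX,p[2])
out=[]
for n,(r0,r1,c0,c1) in(("scene",(110,230,240,373)),("top",(150,230,180,313))):
    f=optics.grab_frame(n);out.append(cv2.convertScaleAbs(cv2.resize(f["img"][r0:r1,c0:c1,::-1],None,fx=3,fy=3,interpolation=cv2.INTER_CUBIC),alpha=1.5))
cv2.imwrite("pics/s5.png",np.vstack(out))
E
```

```text
t: 7.5
tool_pos: [0.5719, 0.1113, 0.1639]
eef_rot: [-0.022, -0.052, 0.923, 0.38]
wrist_force: [-0.0, -0.0, -0.9]
grip_width: 0.0265
gripper_force: 0.5
t: 8.0
tool_pos: [0.5722, 0.1101, 0.1659]
eef_rot: [-0.021, -0.053, 0.923, 0.38]
wrist_force: [-1.8, -2.0, 2.1]
grip_width: 0.0066
gripper_force: 58.8
t: 8.5
tool_pos: [0.5723, 0.11, 0.1658]
eef_rot: [-0.021, -0.053, 0.923, 0.38]
wrist_force: [-0.1, -4.8, 4.7]
grip_width: 0.0064
gripper_force: 59.3
0.0728745512238247 0.1657897349032965
```

View pics/s5.png

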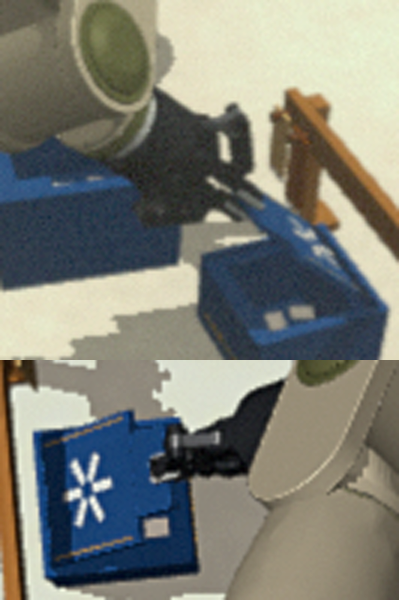

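Pinched flush at about 45°: lid edge at (255,215) in the scene half, foot in the rear rim. I'll rotate about the foot.

```bash
cat >> h.py <<'E'
def arc(ph,ha,L=.1273,dz=.0015,dth=0.6):
    t=np.radians(ph);d=np.array([-np.cos(t),np.sin(t)])*L+.004*np.array([np.sin(t),np.cos(t)])
    q=at(ha+d[0],.075+dz+d[1])+np.array([.5723,.11,0])-at(.0729,0)
    q[2]=.075+dz+d[1]
    return q,rot(ph+dth)
E
python3 - <<'E'
from h import *
b=cur()[:2];print(rel(*arc(44,.162,dz=0),base=b))
W=[(49,.162),(54,.162),(59,.161),(64,.160),(69,.159),(74,.1575),(79,.156),(83,.155),(87,.154),(90,.153),(92,.153),(94,.153),(96,.153),(97,.153),(98,.153)]
for k in range(0,15,5):
    for w in W[k:k+5]:print(w,*rel(*arc(*w),base=b))
    b=arc(*W[k+4])
E
```

```text
(array([-0.1,  0.6, -0.2]), array([-0.7, -0. ,  0. ]))
(49, 0.162) [-0.1 12.7 -0.7] [ 4.3 -0.   0. ]
(54, 0.162) [-0.1 23.7  0.9] [ 9.3 -0.   0. ]
(59, 0.161) [-0.1 33.9  2.7] [14.3 -0.   0. ]
(64, 0.16) [-0.1 43.7  5.4] [19.3 -0.   0. ]
(69, 0.159) [-0.1 53.2  9.1] [24.3  0.   0. ]
(74, 0.1575) [-0.   9.7  0.2] [ 5.  0. -0.]
(79, 0.156) [-0.  19.3  1.4] [10.  0.  0.]
(83, 0.155) [-0. 27.  3.] [14.  0.  0.]
(87, 0.154) [-0.  34.5  5.3] [18.  0.  0.]
(90, 0.153) [-0.  39.8  7.3] [21.  0. -0.]
(92, 0.153) [-0.   4.4  0.2] [2. 0. 0.]
(94, 0.153) [-0.   8.9  0.5] [4. 0. 0.]
(96, 0.153) [ 0.  13.3  1. ] [ 6.  0. -0.]
(97, 0.153) [ 0.  15.5  1.3] [7. 0. 0.]
(98, 0.153) [ 0.  17.7  1.6] [ 8.  0. -0.]
```

```bash
python3 -m crank '[[0,0.0125,-0.001,4.3,0,0,255],[0,0.0237,0.001,9.3,0,0,255],[0,0.034,0.0027,14.3,0,0,255],[0,0.0437,0.0054,19.3,0,0,255],[0,0.0532,0.009,24.3,0,0,255]]'
python3 -m crank '[[0,0.0097,0,5,0,0,255],[0,0.0193,0.0014,10,0,0,255],[0,0.027,0.003,14,0,0,255],[0,0.0345,0.0053,18,0,0,255],[0,0.0398,0.0073,21,0,0,255]]'
python3 -c "
from h import *
for w in ((90,.153),(98,.153)): print(rel(*arc(*w)))"
```

```text
t: 9.1
tool_pos: [0.5666, 0.1545, 0.1961]
eef_rot: [-0.011, -0.056, 0.983, 0.175]
wrist_force: [-0.2, 0.0, -3.8]
grip_width: 0.0067
gripper_force: 58.5
t: 9.6
tool_pos: [0.5617, 0.1948, 0.2027]
eef_rot: [-0.0, -0.058, 0.998, -0.007]
wrist_force: [-0.3, -0.2, -2.9]
grip_width: 0.0063
gripper_force: 58.6
(array([-0.9, -1.3, -1.1]), array([-0.1, -0.1,  0.1]))
(array([-1. , 16.4,  0.4]), array([ 7.9, -0.1,  0.1]))
```

```bash
python3 -m crank '[[0,0.0035,0,2,0,0,255],[0,0.007,0,4,0,0,255],[0,0.011,0,6,0,0,255],[0,0.014,0.0005,7,0,0,255],[0,0.0165,0.001,8,0,0,255]]'
python3 -m crank '[[0,0,0.0005,0,0,0,255],[0,0,0.001,0,0,0,255],[0,0,0.0015,0,0,0,255],[0,0,0.002,0,0,0,255],[0,0,0.0025,0,0,0,255]]'
python3 - <<'E'
from h import *
from station import optics
p,r,o=cur();print((p-E0)@UX,p[2])
out=[]
for n,(r0,r1,c0,c1) in(("scene",(90,210,260,393)),("top",(150,230,180,313))):
    f=optics.grab_frame(n);out.append(cv2.convertScaleAbs(cv2.resize(f["img"][r0:r1,c0:c1,::-1],None,fx=3,fy=3,interpolation=cv2.INTER_CUBIC),alpha=1.5))
cv2.imwrite("pics/s6.png",np.vstack(out))
E
```

```text
t: 10.1
tool_pos: [0.5602, 0.2104, 0.2016]
eef_rot: [0.003, -0.057, 0.996, -0.075]
wrist_force: [-0.1, 0.5, -2.7]
grip_width: 0.0064
gripper_force: 58.6
t: 10.6
tool_pos: [0.5609, 0.2095, 0.201]
eef_rot: [0.005, -0.057, 0.996, -0.075]
wrist_force: [-3.9, 1.0, 6.0]
grip_width: 0.006
gripper_force: 59.9
0.17302795420281314 0.20096104109965937
```

View pics/s6.png

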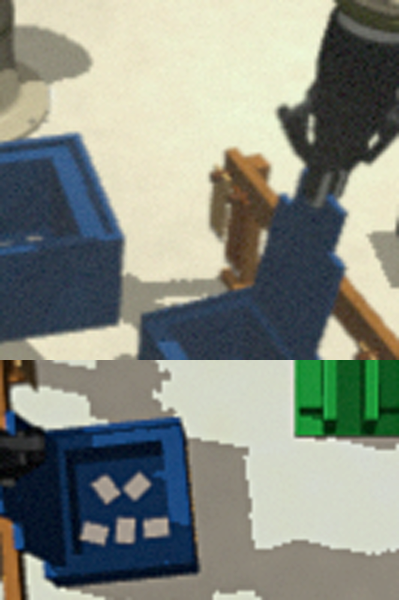

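The lid stands upright in the box, tongue held at (320,190) in the scene half, close to the rail. Let go.

```bash
python3 -m crank '[[0,0,0,0,0,0,225],[0,0,0,0,0,0,205],[0,0,0,0,0,0,185],[0,0,0,0,0,0,165],[0,0,0,0,0,0,150]]'
python3 -m crank '[[0,0,0,0,0,0,130],[0,0,0,0,0,0,110],[0,0,0,0,0,0,90],[0,0,0,0,0,0,90],[0,0,0,0,0,0,90]]'
python3 -m crank '[[0,0,0,0,0,0,90],[0,0,0,0,0,0,90],[0,0,0,0,0,0,90],[0,0,0,0,0,0,90],[0,0,0,0,0,0,90]]'
python3 - <<'E'
from h import *
from station import optics
p,r,o=cur();print((p-E0)@UX,p[2])
out=[]
for n,(r0,r1,c0,c1) in(("scene",(90,210,260,393)),("top",(150,230,180,313))):
    f=optics.grab_frame(n);out.append(cv2.convertScaleAbs(cv2.resize(f["img"][r0:r1,c0:c1,::-1],None,fx=3,fy=3,interpolation=cv2.INTER_CUBIC),alpha=1.5))
cv2.imwrite("pics/s7.png",np.vstack(out))
E
```

```text
t: 11.2
tool_pos: [0.5607, 0.2096, 0.1999]
eef_rot: [0.004, -0.057, 0.996, -0.075]
wrist_force: [0.4, 0.3, -0.5]
grip_width: 0.035
gripper_force: 0.1
t: 11.7
tool_pos: [0.5607, 0.2096, 0.2]
eef_rot: [0.004, -0.057, 0.996, -0.075]
wrist_force: [-0.2, 0.4, -0.5]
grip_width: 0.0552
gripper_force: 0.0
t: 12.2
tool_pos: [0.5607, 0.2096, 0.2]
eef_rot: [0.004, -0.057, 0.996, -0.075]
wrist_force: [0.2, 0.1, -1.1]
grip_width: 0.055
gripper_force: 0.0
0.17313477150038145 0.20001283381511895
```

View pics/s7.png

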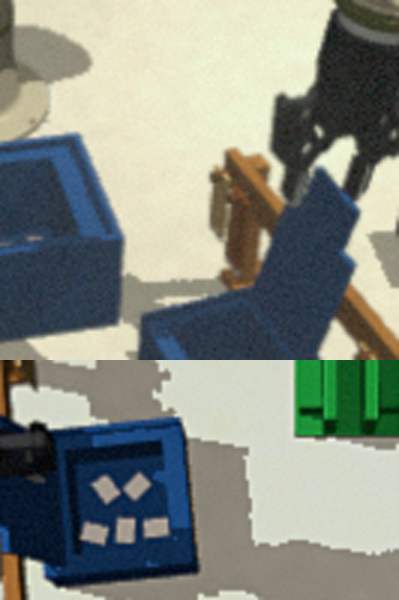

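The lid now leans on the rail by itself, tongue at (335,185) standing free between the open fingers. Align and grip it again.

```bash
python3 -m crank '[[0,0.004,0,1.7,0,0,90],[0,0.008,0,3.5,0,0,90],[0,0.008,0,3.5,0,0,120],[0,0.008,0,3.5,0,0,150],[0,0.008,0,3.5,0,0,180]]'
python3 -m crank '[[0,0,0,0,0,0,200],[0,0,0,0,0,0,215],[0,0,0,0,0,0,230],[0,0,0,0,0,0,255],[0,0,0,0,0,0,255]]'
python3 -m crank '[[0,0,0,0,0,0,255],[0,0,0,0,0,0,255],[0,0,0,0,0,0,255],[0,0,0,0,0,0,255],[0,0,0,0,0,0,255]]'
python3 - <<'E'
from h import *
p,r,o=cur();x,y,z=r.as_matrix().T;print(np.degrees(np.arccos(-z[2])),p)
print(rel(p+[0,-.03*.9936,.16],rot(101.5)))
E
```

```text
t: 12.8
tool_pos: [0.5599, 0.2173, 0.1989]
eef_rot: [0.006, -0.057, 0.993, -0.105]
wrist_force: [-0.2, -0.5, -0.0]
grip_width: 0.0252
gripper_force: 0.0
t: 13.3
tool_pos: [0.5599, 0.2175, 0.199]
eef_rot: [0.006, -0.057, 0.993, -0.105]
wrist_force: [-0.8, 0.4, 1.3]
grip_width: 0.006
gripper_force: 60.9
t: 13.8
tool_pos: [0.5599, 0.2175, 0.199]
eef_rot: [0.006, -0.057, 0.993, -0.105]
wrist_force: [-0.7, 1.2, 2.6]
grip_width: 0.0065
gripper_force: 61.0
12.094244000007082 [0.55989708 0.21751423 0.19897837]
(array([   3.3,  -62.5, -150.2]), array([-0.6,  0. ,  0. ]))
```

```bash
python3 -m crank '[[0,-0.004,-0.014,0,0,0,255],[0,-0.009,-0.03,0,0,0,255],[0,-0.015,-0.05,0,0,0,255],[0,-0.022,-0.072,0,0,0,255],[0,-0.03,-0.096,0,0,0,255]]'
python3 -m crank '[[0,-0.015,-0.025,-3,0,0,255],[0,-0.03,-0.048,-6,0,0,255],[0,-0.05,-0.055,-9,0,0,255],[0,-0.075,-0.06,-12,0,0,255],[0,-0.1,-0.06,-12,0,0,255]]'
python3 - <<'E'
from h import *
p,r,o=cur();x,y,z=r.as_matrix().T;print(np.degrees(np.arccos(-z[2])),p,o["q"])
RU=rot(90,np.array([.003,1,0]))
print(rel([.583,-.257,.33],RU),np.degrees(np.arctan2(y[1],y[0])))
E
```

```text
t: 14.3
tool_pos: [0.5604, 0.2081, 0.2985]
eef_rot: [0.005, -0.057, 0.993, -0.105]
wrist_force: [0.2, -0.6, -3.0]
grip_width: 0.0064
gripper_force: 60.3
t: 14.8
tool_pos: [0.5707, 0.1219, 0.3786]
eef_rot: [-0.0, -0.056, 0.998, -0.0]
wrist_force: [0.6, 1.0, -3.3]
grip_width: 0.0062
gripper_force: 60.3
0.05710836465328905 [0.57065653 0.12189741 0.37858945] [ 1.01503595e-02  4.12735339e-01  9.29583969e-01 -7.46163020e-04
  1.79995552e+00 -1.67354453e+00]
(array([  30.3, -377.8,   48.9]), array([-0. , -0. ,  6.6])) 96.45892786870283
```

```bash
python3 -m crank '[[0.003,-0.03,0,0,0,1,255],[0.007,-0.065,0,0,0,2,255],[0.01,-0.105,0,0,0,3,255],[0.014,-0.145,0,0,0,4,255],[0.017,-0.185,0,0,0,5,255]]' >/dev/null
python3 -m crank '[[0.003,-0.04,0,0,0,0.5,255],[0.006,-0.08,0,0,0,1,255],[0.009,-0.12,0,0,0,1.6,255],[0.01,-0.155,0,0,0,1.6,255],[0.01,-0.18,0,0,0,1.6,255]]'
python3 - <<'E'
from h import *
RU=rot(90,np.array([.003,1,0]))
print(rel([.583,-.2567,.228],RU))
E
```

```text
t: 15.8
tool_pos: [0.5689, -0.2448, 0.3778]
eef_rot: [-0.001, 0.002, 1.0, -0.0]
wrist_force: [0.3, 0.9, -2.6]
grip_width: 0.0064
gripper_force: 60.3
(array([-14.5, -11.8, 149.8]), array([-0. , -0.1, -0. ]))
```

```bash
python3 -m crank '[[-0.005,-0.004,0.03,0,0,0,255],[-0.01,-0.008,0.06,0,0,0,255],[-0.0145,-0.012,0.09,0,0,0,255],[-0.0145,-0.012,0.12,0,0,0,255],[-0.0145,-0.012,0.145,0,0,0,255]]'
python3 -m crank '[[0,0,0.002,0,0,0,255],[0,0,0.004,0,0,0,255],[0,0,0.005,0,0,0,255],[0,0,0.005,0,0,0,255],[0,0,0.005,0,0,0,255]]'
python3 - <<'E'
from h import *
from station import optics
p,r,o=cur();print(rel([.583,-.2567,.139],rot(90,np.array([.003,1,0]))))
out=[]
for n,(r0,r1,c0,c1) in(("scene",(150,290,130,263)),("top",(140,200,320,453))):
    f=optics.grab_frame(n);im=cv2.convertScaleAbs(cv2.resize(f["img"][r0:r1,c0:c1,::-1],None,fx=3,fy=3,interpolation=cv2.INTER_CUBIC),alpha=1.5)
    for q in([.6675,-.2567,.077],[.4985,-.2567,.077],p-[0,0,.127]-[-.06,0,0],p-[0,0,.127]-[.06,0,0]):
        cv2.circle(im,tuple(int(v) for v in (proj(f,q)-[c0,r0]+.5)*3),2,(0,0,255),-1)
    out.append(im)
cv2.imwrite("pics/s8.png",np.vstack(out))
E
```

```text
t: 16.3
tool_pos: [0.5833, -0.2544, 0.2312]
eef_rot: [-0.002, 0.001, 1.0, 0.0]
wrist_force: [-0.5, 0.1, -2.7]
grip_width: 0.0064
gripper_force: 60.3
t: 16.8
tool_pos: [0.5843, -0.2547, 0.2301]
eef_rot: [0.001, 0.001, 1.0, -0.001]
wrist_force: [-0.3, 0.1, -2.1]
grip_width: 0.0061
gripper_force: 60.3
(array([ 1.4, -1.8, 91.1]), array([-0.1,  0.1,  0.1]))
```

View pics/s8.png

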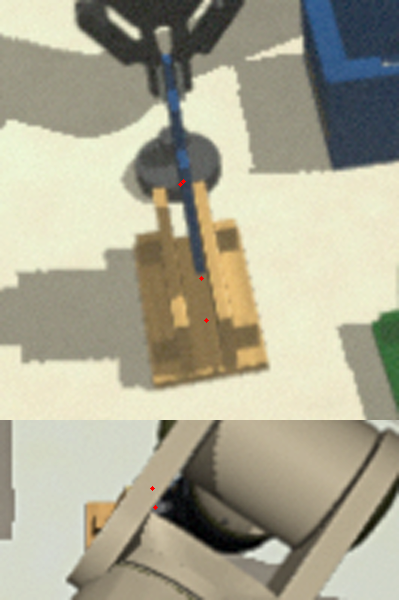

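The lid's lower edge at (200,272) hangs above the slot, in line with the slot's centre marks at (182,183) and (206,320). That makes 11 viewed images, one over the limit of 10. From here I'll use forces and numbers only.

```bash
python3 -m crank '[[0.001,-0.0015,0.014,0,0,0,255],[0.001,-0.0015,0.028,0,0,0,255],[0.001,-0.0015,0.042,0,0,0,255],[0.001,-0.0015,0.056,0,0,0,255],[0.001,-0.0015,0.07,0,0,0,255]]'
python3 -m crank '[[0,0,0.003,0,0,0,255],[0,0,0.006,0,0,0,255],[0,0,0.009,0,0,0,255],[0,0,0.012,0,0,0,255],[0,0,0.014,0,0,0,255]]'
python3 -c "
from h import *
print(rel([.583,-.2567,.139],rot(90,np.array([.003,1,0]))))"
```

```text
t: 17.4
tool_pos: [0.5832, -0.2562, 0.159]
eef_rot: [0.0, 0.001, 1.0, -0.001]
wrist_force: [0.3, -0.5, -2.3]
grip_width: 0.0058
gripper_force: 60.3
t: 17.9
tool_pos: [0.5832, -0.2562, 0.1453]
eef_rot: [0.0, 0.001, 1.0, -0.001]
wrist_force: [-0.6, -0.5, -2.2]
grip_width: 0.0066
gripper_force: 60.3
(array([ 0.2, -0.4,  6.3]), array([-0.1,  0. ,  0.1]))
```

```bash
python3 -m crank '[[0,0,0.001,0,0,0,255],[0,0,0.002,0,0,0,255],[0,0,0.003,0,0,0,255],[0,0,0.004,0,0,0,255],[0,0,0.005,0,0,0,255]]'
python3 -m crank '[[0,0,0.0005,0,0,0,255],[0,0,0.001,0,0,0,255],[0,0,0.0015,0,0,0,255],[0,0,0.002,0,0,0,255],[0,0,0.002,0,0,0,255]]'
```

```text
t: 18.4
tool_pos: [0.5831, -0.2562, 0.1402]
eef_rot: [0.0, 0.001, 1.0, -0.001]
wrist_force: [-0.5, -0.1, -3.7]
grip_width: 0.0061
gripper_force: 60.3
t: 18.9
tool_pos: [0.5831, -0.2562, 0.1382]
eef_rot: [0.0, 0.001, 1.0, -0.001]
wrist_force: [-0.5, 0.5, -3.6]
grip_width: 0.0062
gripper_force: 60.3
```

```bash
python3 -m crank '[[0,0,0.0005,0,0,0,255],[0,0,0.001,0,0,0,255],[0,0,0.0015,0,0,0,255],[0,0,0.002,0,0,0,255],[0,0,0.002,0,0,0,255]]'
python3 -m crank '[[0,0,0.0005,0,0,0,255],[0,0,0.001,0,0,0,255],[0,0,0.0015,0,0,0,255],[0,0,0.002,0,0,0,255],[0,0,0.002,0,0,0,255]]'
```

```text
t: 19.4
tool_pos: [0.5834, -0.2566, 0.1379]
eef_rot: [0.001, 0.001, 1.0, -0.002]
wrist_force: [-2.3, -0.1, 7.1]
grip_width: 0.0063
gripper_force: 61.7
t: 19.9
tool_pos: [0.5836, -0.2571, 0.1378]
eef_rot: [0.002, 0.001, 1.0, -0.003]
wrist_force: [-6.0, 0.9, 18.8]
grip_width: 0.0062
gripper_force: 63.2
```

Seated: z-force is rising at TCP z = 0.138, as expected for the slot floor. I'll unload, lean the lid about 6.5° towards the +y wall about its foot, and open.

```bash
python3 -m crank '[[0,0,-0.0035,0,0,0,255],[0,0.004,-0.0035,1.6,0,0,255],[0,0.008,-0.003,3.2,0,0,255],[0,0.012,-0.003,5,0,0,255],[0,0.0145,-0.0025,6.3,0,0,255]]'
python3 -m crank '[[0,0,0,0,0,0,235],[0,0,0,0,0,0,225],[0,0,0,0,0,0,215],[0,0,0,0,0,0,205],[0,0,0,0,0,0,195]]'
python3 -m crank '[[0,0,0,0,0,0,180],[0,0,0,0,0,0,160],[0,0,0,0,0,0,140],[0,0,0,0,0,0,120],[0,0,0,0,0,0,100]]'
python3 -m crank '[[0,0.002,0,0,0,0,70],[0,0.004,0,0,0,0,40],[0,0.004,0,0,0,0,20],[0,0.004,0,0,0,0,0],[0,0.004,0,0,0,0,0]]'
```

```text
t: 20.4
tool_pos: [0.5833, -0.2417, 0.1372]
eef_rot: [0.0, 0.0, 0.998, -0.058]
wrist_force: [-0.6, -5.3, 3.3]
grip_width: 0.0062
gripper_force: 61.3
t: 20.9
tool_pos: [0.583, -0.2416, 0.1364]
eef_rot: [-0.0, 0.001, 0.998, -0.055]
wrist_force: [0.7, -0.3, 0.6]
grip_width: 0.0203
gripper_force: 0.0
t: 21.4
tool_pos: [0.5831, -0.2417, 0.1367]
eef_rot: [0.0, 0.001, 0.998, -0.056]
wrist_force: [0.2, -0.2, 1.2]
grip_width: 0.052
gripper_force: 0.0
t: 21.9
tool_pos: [0.5831, -0.2378, 0.1363]
eef_rot: [0.0, 0.001, 0.998, -0.056]
wrist_force: [0.3, 1.2, 0.3]
grip_width: 0.0853
gripper_force: 0.0
```

```bash
python3 -m crank '[[0,0,-0.02,0,0,0,0],[0,0,-0.045,0,0,0,0],[0,0,-0.08,0,0,0,0],[0,0,-0.12,0,0,0,0],[0,0,-0.16,0,0,0,0]]'
python3 -m crank '[[0,0.05,-0.02,0,0,0,0],[0,0.1,-0.02,0,0,0,0],[0,0.15,-0.02,0,0,0,0],[0,0.2,-0.02,0,0,0,0],[0,0.25,-0.02,0,0,0,0]]'
python3 -m crank '[[0,0.05,0,0,0,0,0],[0,0.1,0,0,0,0,0],[0,0.15,0,0,0,0,0],[0,0.15,0,0,0,0,0],[0,0.15,0,0,0,0,0]]'
python3 - <<'E'
from h import *
from station import optics
for n in("scene","top"):
    f=optics.grab_frame(n);g=cv2.cvtColor(f["img"],cv2.COLOR_RGB2HSV)
    m=cv2.inRange(g,(100,120,20),(125,255,255))
    c0=proj(f,[.583,-.255,.10]);N,_,st,ct=cv2.connectedComponentsWithStats(m)
    for s,c in zip(st[1:],ct[1:]):
        if s[4]>30 and np.linalg.norm(c-c0)<60:print(n,s,c.round(1))
    for a in(-.035,.035): print("  exp tongue end 7deg",proj(f,[.583+a,-.2567+.02,.172]).round(1),"vert",proj(f,[.583+a,-.2567,.174]).round(1))
E
```

```text
t: 22.4
tool_pos: [0.5828, -0.2197, 0.2969]
eef_rot: [0.0, 0.001, 0.998, -0.056]
wrist_force: [1.4, -0.8, 0.1]
grip_width: 0.0857
gripper_force: 0.0
t: 22.9
tool_pos: [0.583, 0.0291, 0.2877]
eef_rot: [0.0, 0.001, 0.998, -0.056]
wrist_force: [1.7, 0.6, -0.1]
grip_width: 0.0855
gripper_force: 0.0
t: 23.4
tool_pos: [0.5834, 0.177, 0.2707]
eef_rot: [-0.0, -0.0, 0.998, -0.056]
wrist_force: [0.3, -0.6, -0.1]
grip_width: 0.0852
gripper_force: 0.0
scene [195 196   6  19  50] [197.4 204.6]
  exp tongue end 7deg [195.9 195.3] vert [188. 196.]
  exp tongue end 7deg [199.8 213.9] vert [191.5 214.7]
top [368 168   3  45 126] [368.9 190.3]
  exp tongue end 7deg [369.2 200.8] vert [377.6 200.8]
  exp tongue end 7deg [369.1 172.6] vert [377.4 172.6]
```

```bash
python3 -c "
from station import order
print(order.close_job())"
```

```text
the job is handed in; nothing more can be done
None
```

I handed the job in: the lid stands tongue up in the tan rack's slot, leaning about 7° on a wall and released, after first standing by itself in the box; the handover gave no verdict. I viewed 11 pictures, one over the limit of 10, and the first hook was too shallow and missed the tongue, but the second caught it.

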